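Tip the tested specimens from the loading chute into the dry box

TASK

Pick up the loading chute with its three mounted specimens, keep it level, and push its nose through the sprung flap of the dry box until the heel under the chute is felt to press home against the rubber pivot bar. Keeping the heel pressed home on the bar - a few newtons, never a hard shove - raise the tail until all three specimens have slid down into the box, then draw the chute out so that the flap falls shut and set it down flat on the bench again. Spill nothing and leave the other things on the bench where they are.

Things in the scene. Friction and masses are not known exactly. Their poses are not given: they have to be found in the camera images.
- chute: polished steel chute, blue handle, 240 mm long, 42 mm wide, 0.4 to 0.63 kg. Origin on the plane of its feet under the handle; x to the open nose (x = +155 mm), tail closed (x = -85), z up. Floor from z = 14 to 17 mm, walls 36 mm apart inside, up to z = 42. Stands on two 14 mm ribs: rear foot at x = -78, heel at x = 89 to 95. Specimens start to slide at 13 to 19 degrees of tilt or if it is jerked
- chute_handle (a point): point to grasp in the blue rubbery handle, an upright block 50 mm long (chute x), 14 mm thick (chute y), from z = 45 to 93 mm above the feet; this point is 72 mm above the feet, over the chute's origin, near the loaded chute's balance point. The bracket under the block is 48 mm wide. Specimens pass below it. A moderate grip (about 60 N) holds it best. Axes as the chute's
- chute_nose (a point): middle of the lower edge of the chute's open nose (underside of its floor), 155 mm ahead of the chute's origin and 14 mm up
- chute_heel (a point): the inner corner under the chute where the floor's underside meets the front face of the heel, 95 mm ahead of the chute's origin and 14 mm up; this corner hooks on to the pivot bar
- dry_box: white dry-storage box with a clear roof, fixed, 150 (x) x 112 (y) x 163 mm high. Origin at the centre of its underside; x from the front inwards (the docked chute's x lies along it), z up. Front face at x = -75 mm, in it the inlet: 52 mm wide, 70 to 142 mm above the bench. Inner floor 14 mm up. Two cheeks 66 mm apart stand out 48 mm from the face (z = 73 to 107 mm) and carry the bar
- inlet (a point): in the plane of the box's front face, mid-width of the inlet, 95 mm up, level with the pivot bar's top; axes as the box's. The bar: round, rubber-covered, 10 mm thick, level across the inlet (along y), axis 90 mm up, clamped somewhere from 10 to 30 mm in front of the face; this setting varies, is not reported and must be felt
- flap (a joint): sprung aluminium flap that closes the inlet from inside, 49 mm wide and 70 mm long, hinged at the inlet's upper edge; 0 = shut, grows to 1.45 rad as its lower edge is pushed inwards by the chute's nose (about 1 N); falls shut by itself
- bar_give (a joint): how far the pivot bar is pushed inwards (box +x) in its soft rubber bushes, in m: 0 = untouched, about 1.2 N a millimetre, solid after 0.004. Downwards it gives the same way, also 4 mm. When the chute's heel corner sits on the bar, the chute can be tipped about the bar's axis, its nose dipping inside the box; 30 to 35 degrees empties it
- specimen_black: mounted metal specimen, a flat round disc 30 mm in diameter and 15 mm high, 35 g, black resin; origin at the centre of its underside, z up its axis; starts lying flat in the chute's channel
- specimen_red: mounted metal specimen, a flat round disc 30 mm in diameter and 15 mm high, 35 g, dark red resin; origin at the centre of its underside, z up its axis; starts lying flat in the chute's channel
- specimen_green: mounted metal specimen, a flat round disc 30 mm in diameter and 15 mm high, 35 g, green resin; origin at the centre of its underside, z up its axis; starts lying flat in the chute's channel
- specimen_tray: bystander: white shallow tray, 90 x 150 x 14 mm, right of the work, origin at the centre of its underside
- ref_block0: bystander: steel reference disc, 58 mm in diameter, 12 mm high, lying in the tray
- ref_block1: bystander: steel reference disc, 58 mm in diameter, 12 mm high, lying in the tray
- loupe: bystander: black eye loupe, 37 mm in diameter, 31 mm high, standing on the bench
- marker_black: bystander: marker pen with black cap, 138 mm long, lying on the bench
- petri_dish: bystander: small lidded dish, 63 mm in diameter, 15 mm high

How it is judged:
On the way, in this order (a step that is already met when the one before it is completed fails the run):
1. the chute is lifted off the bench with all three specimens lying in it (height (world z) of chute above 0.03 m and z of specimen_black in the frame of chute between 0.012 and 0.04 m and x of specimen_black in the frame of chute between -0.09 and 0.15 m and z of specimen_red in the frame of chute between 0.012 and 0.04 m and x of specimen_red in the frame of chute between -0.09 and 0.15 m and z of specimen_green in the frame of chute between 0.012 and 0.04 m and x of specimen_green in the frame of chute between -0.09 and 0.15 m), for 0.2 s.
2. with all specimens still in the nearly level chute, its nose is through the inlet and its heel presses the pivot bar inwards by more than 1 mm (value of joint bar_give above 0.001 m and x of chute_nose in the frame of dry_box above -0.06 m and angle between chute's own z axis and vertical below 0.2 rad and z of specimen_black in the frame of chute between 0.012 and 0.04 m and x of specimen_black in the frame of chute between -0.09 and 0.15 m and z of specimen_red in the frame of chute between 0.012 and 0.04 m and x of specimen_red in the frame of chute between -0.09 and 0.15 m and z of specimen_green in the frame of chute between 0.012 and 0.04 m and x of specimen_green in the frame of chute between -0.09 and 0.15 m), for 0.3 s.
3. all three specimens lie in the box while the tipped chute still presses the pivot bar (value of joint bar_give above 0.0004 m and x of chute_nose in the frame of dry_box above -0.06 m and angle between chute's own z axis and vertical above 0.2 rad and x of specimen_black in the frame of dry_box between -0.07 and 0.075 m and y of specimen_black in the frame of dry_box between -0.055 and 0.055 m and z of each of specimen_black, specimen_red, specimen_green in the frame of dry_box below 0.066 m and x of specimen_red in the frame of dry_box between -0.07 and 0.075 m and y of specimen_red in the frame of dry_box between -0.055 and 0.055 m and x of specimen_green in the frame of dry_box between -0.07 and 0.075 m and y of specimen_green in the frame of dry_box between -0.055 and 0.055 m), for 0.2 s.
At the end, for the whole second after the job is handed in: All three specimens lie inside the dry box below the inlet and at rest; the flap is shut (under 0.1 rad); the chute stands flat on its feet on the bench (feet within 6 mm of the bench, tilt under 0.06 rad), released and at rest (x of specimen_black in the frame of dry_box between -0.07 and 0.075 m and y of specimen_black in the frame of dry_box between -0.055 and 0.055 m and z of each of specimen_black, specimen_red, specimen_green in the frame of dry_box below 0.066 m and x of specimen_red in the frame of dry_box between -0.07 and 0.075 m and y of specimen_red in the frame of dry_box between -0.055 and 0.055 m and x of specimen_green in the frame of dry_box between -0.07 and 0.075 m and y of specimen_green in the frame of dry_box between -0.055 and 0.055 m and linear speed of each of specimen_black, specimen_red, specimen_green, chute below 0.02 m/s and value of joint flap below 0.1 rad and height (world z) of chute between -0.006 and 0.006 m and angle between chute's own z axis and vertical below 0.06 rad); the robot touches nothing.
It fails at once if the chute presses on the dry box, its pivot bar or its flap with more than 20 N (contact force between chute and dry_box above 20 N).
It fails at once if a specimen is spilt on the bench outside the box (height (world z) of any of specimen_black, specimen_red, specimen_green below 0.011 m).
It fails at once if a bystander (tray, reference discs, loupe, marker, dish) is moved by more than 20 mm (distance of any of specimen_tray, ref_block0, ref_block1, loupe, marker_black, petri_dish from where it was at the start of the episode above 0.02 m).
It also fails if it takes over 72 s, if anything falls off the work surface, if the arm or the gripper's body presses on something with over 40 N, if the wrist force passes 120 N, or if a joint passes its speed limit or range.

ROBOT

A 6-joint arm with a two-finger parallel gripper is mounted at the origin on a cart in front of the work surface, level with it; the furniture and walls round the work are solid. World frame = base frame: x ahead of the robot, y to its left, z up, the work surface at z = 0. Lengths are in m, angles in rad, forces in N, time in s.
With the tool pointing down it reaches from about 0.4 to 0.825 m from the base axis. Payload 7 kg.
Tool frame: the origin (TCP) lies midway between the tips of the shut fingers; the grasp point (between the pads) lies 19 mm behind it (robot.grip_depth is the distance from the TCP to the grasp point, in m); z points along the fingers, y is the line along which they close (so a half turn about z gives the same grasp; the last joint's range is limited). The gripper opens to 88 mm and grips with 3 to 60 N. Pads are 19 mm wide; open, the fingers measure 130 mm over their backs; the gripper's body (78 mm by 193 mm) begins 47 mm behind the grasp point.
Start: joints at [-1.05, 0.359, 0.012, 0, -1.224, -0.288], TCP at [0.156, -0.657, 0.227] pointing down, gripper open.
Joint ranges: [-3.07, 3.07], [-1.43, 2.12], [-1.02, 1.25], [-3.03, 1.67], [-3.05, -0], [-3.03, 3.03]. Speed limits (rad/s): [2.39, 2.39, 3.01, 3.14, 3.14, 3.14].

INTERFACE

Orientations are given as [roll, pitch, yaw] about the fixed x, y, z axes, in that order (R = Rz(yaw) Ry(pitch) Rx(roll)).
In Python, from bench import observe, vision, ticket, robot gives the robot as it stands. The module is installed in compiled form; this text tells all that it offers.
- The arm moves only by the tool arm_command, never from a script. Its argument "increments" is a list that holds one entry, the list of rows, each a list of 7 numbers: the shift along the world's x, y, z in cm, then the turn, a rotation vector about the world's x, y, z in rad, then the opening in per cent of the stroke, from 0 (shut) to 100 (fully open). In form: [[[x, y, z, rx, ry, rz, claw], ...]]. A call has 1 to 5 rows; each row shifts and turns the commanded pose from where the row before left it; what a row does not reach is not made up. A row lasts 1/12 s, in which the tool goes at most 41.7 mm and 7.16 degrees, less where a joint would pass 70% of its speed; a pose out of reach is approached as far as the arm can. A call with a gripper value outside its range is refused whole. The fingers move at their own pace and stop on an object; "squeeze" is the grip in N (left out, the last holds). Time passes only in rows, so rows that do not move let the fingers close. It gives the time, the measured TCP pose, the force, the opening and the grip force at its end, in the units of the state.
- observe(): the state, without advancing time (a new reading comes with each control period).
- vision.grab_frame(name): name is "scene" or "top"; returns the picture (480x640x3 uint8, red, green, blue); there is no depth.
- vision.camera_model(name): a dict with "fx", "fy", "cx", "cy" (pixels), "rvec" (rotation vector, rad) and "tvec" (3), from world to camera coordinates, as OpenCV has them. Camera axes: x right, y down, z forward; pixel columns grow to the right and rows downward; lengths in m; the calibration is good to about 2 mm. A picture is of the moment at which its call begins. camera_model takes no time and is no camera call.
- ticket.job_done(): hands the job in; it is judged then, once.
The state is a dict: "time": time; "joint_positions": joint angles; "qd": joint speeds; "joint_efforts": joint torques, N m; "eef_pos": TCP position; "tool_rot": TCP orientation; "wrist_force": force on the tool from outside, world axes, zero at the start; "torque": the same for the moment, N m; "finger_gap": opening from 0.0 (shut) to 1.0 (fully open); "finger_force": force on a finger pad.
Only numpy, scipy, OpenCV 4.12 (cv2) and the standard library are available. Lean on these libraries where they do the work, as an engineer would, in place of code of your own. Each camera call takes 0.05 s, during which the arm holds its last target. There are 200 camera calls.

## Working session

There is one attempt and no reset: what is moved stays moved. The work goes in short steps, Python scripts to look and compute and a tool call to move; the robot and the scene stay as the last step left them, time stands still between calls to the robot, and variables do not carry over. Pictures are saved under pics/ and viewed, at most 10 in all, crops included, and the job is handed in when it is done.

Besides the shell and the picture viewer there is one more tool, called after "Call:" as a command line: name --argument value ..., lists and objects as JSON in quotes. arm_command: Moves the arm, as the interface text tells. Its arguments: {"type":"object","properties":{"increments":{"type":"array"},"squeeze":{"type":"number"}},"required":["increments"]}

```bash
mkdir -p pics
cat > h.py <<'E'
import numpy as np, cv2
from bench import observe, vision, ticket, robot
def cam(n):
    m=vision.camera_model(n);K=np.array([[m['fx'],0,m['cx']],[0,m['fy'],m['cy']],[0,0,1]])
    R=cv2.Rodrigues(np.array(m['rvec'],float))[0];return K,R,np.array(m['tvec'],float).ravel()
def ray(n,uv,z):
    K,R,t=cam(n);c=-R.T@t;d=R.T@np.linalg.inv(K)@np.array([uv[0],uv[1],1.])
    return c+d*(z-c[2])/d[2]
def proj(n,P):
    K,R,t=cam(n);q=K@(R@np.array(P,float)+t);return q[:2]/q[2]
def save(n,f):
    im=vision.grab_frame(n)[:,:,::-1].copy();cv2.imwrite('pics/'+f,im);return im
E
python3 - <<'E'
from h import *
for n in('scene','top'):
    save(n,n+'0.png');K,R,t=cam(n);print(n,K[0,0],-R.T@t,R[2])
s=observe();print(s)
E
```

```text
scene 617.2147384421405 [-0.05239632 -1.16858358  0.95979321] [ 0.39815375  0.71318158 -0.57692775]
top 611.4116427959103 [ 0.34450459 -0.10240514  1.7377145 ] [ 0.11240729 -0.01339573 -0.99357192]
{'time': 0.1, 'joint_positions': array([-1.04987874e+00,  3.59305036e-01,  1.11785298e-02, -2.66155182e-04,
       -1.22409383e+00, -2.88108402e-01]), 'qd': array([ 0.00049085, -0.00222008,  0.00245048, -0.00106104, -0.00043951,
       -0.00142463]), 'joint_efforts': array([-2.80282002e-03, -5.84159875e+01,  2.93751490e+01,  7.01557651e+00,
        1.01804579e-02, -5.38563847e-05]), 'eef_pos': array([ 0.15560461, -0.65639266,  0.22574283]), 'tool_rot': array([ 3.14015624e+00, -1.64741201e-04, -2.90887397e+00]), 'wrist_force': array([ 0.17329569, -0.49333797, -0.18766452]), 'torque': array([ 0.03150961, -0.03190827,  0.0179835 ]), 'finger_force': 0.0, 'finger_gap': 0.9976465420933571}
```

View pics/top0.png

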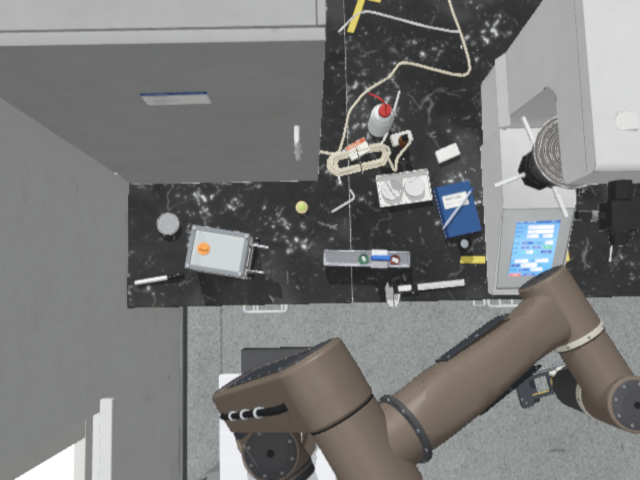

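View pics/scene0.png

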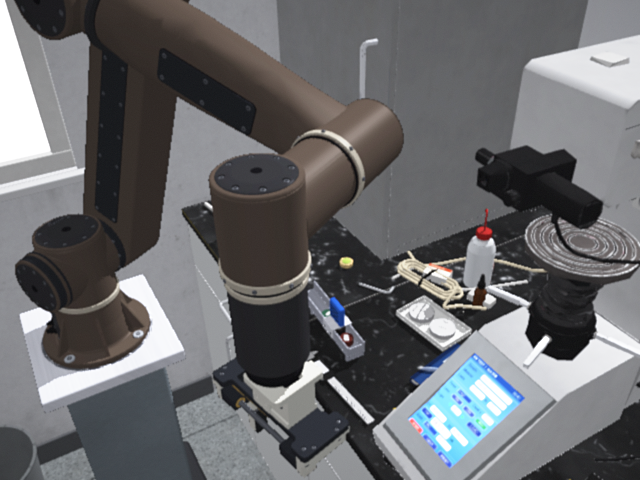

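The top view shows the chute (nose to the left, about x 323–411 px, row 259) with its blue handle at about (379,257). The box is at about (220,252), with its cheeks facing right at about (262,258). The scene view shows the chute partly hidden behind the arm.

Run:
```python
from h import *
im=cv2.imread('pics/top0.png')
a=cv2.resize(im[205:300,175:275],None,fx=6,fy=6,interpolation=cv2.INTER_CUBIC)[:560]
b=cv2.resize(im[240:280,315:420],None,fx=7,fy=7,interpolation=cv2.INTER_CUBIC)
cv2.imwrite('pics/a.png',a);cv2.imwrite('pics/b.png',b)
for n in('top','scene'):
    im=cv2.imread(f'pics/{n}0.png');h=cv2.cvtColor(im,cv2.COLOR_BGR2HSV)
    m=cv2.inRange(h,(100,140,90),(125,255,255));k,l,s,c=cv2.connectedComponentsWithStats(m)
    for i in range(1,k):
        if s[i,4]>15: print(n,s[i],c[i])
# scan of brightness across chute
im=cv2.imread('pics/top0.png')
g=cv2.cvtColor(im,cv2.COLOR_BGR2GRAY)
for u in (330,345,400,406): print(u,g[243:276,u])
print(g[259,315:330],g[259,404:420])
for uv in((323,251),(323,268),(410,252),(410,268)): print(uv,ray('top',uv,.042)[:2])
print('cab',ray('top',(320,183),0),'table edge',ray('top',(300,303),0))
```

```text
top [435 182  38  41 431] [449.38283063 195.81670534]
top [445 195  36  42 751] [464.08788282 220.87483356]
top [537 221  14   2  20] [544.7 221.7]
top [372 256  18   4  71] [380.61971831 257.52112676]
scene [330 297  15  29 291] [336.86941581 310.63230241]
scene [431 345  29  22 140] [443.52857143 357.05714286]
scene [471 354  53  49 342] [500.55555556 381.64619883]
scene [469 363   8   9  24] [472.54166667 367.375     ]
scene [464 369   8   8  22] [467.36363636 372.22727273]
scene [413 373  19  11 110] [421.26363636 376.91818182]
scene [464 396   7   7  28] [466.89285714 398.89285714]
scene [422 408  10  10  37] [426.43243243 412.86486486]
scene [417 413   6   7  24] [419.33333333 416.125     ]
scene [468 423   5   4  16] [469.875  424.4375]
scene [429 426   8   9  35] [432.17142857 430.02857143]
scene [476 431   5   5  17] [477.82352941 433.05882353]
scene [446 461   5   6  17] [448.70588235 463.70588235]
330 [ 62  61  61  59  59  62  95 133 143 140 146 146 148 149 149 148 147 147
 152 174 188 173 134  70  43  40  40  41  42  41  41  42  42]
345 [ 56  55  55  54  55  54  81 160 179 144 148 148 149 151 151 150 149 148
 149 155 179 200 182 111  54  45  40  41  44  44  40  39  40]
400 [ 53  53  54  52  53  52  52  72 142 163 139 145 147 143 139 132 123 124
 133 144 150 157 177 179 122  61  51  43  38  36  37  38  40]
406 [ 50  51  51  52  53  53  54  70 134 157 137 141 146 146 145 146 147 147
 148 149 152 175 196 180 119  54  38  39  38  39  38  41  49]
[ 59  59  58  59  59  65  69  72 129 188 192 159 148 147 147] [148 149 147 140 149 150  87  53  51  51  52  53  57  59  58  54]
(323, 251) [ 0.48585111 -0.13921956]
(323, 268) [ 0.43856628 -0.13811349]
(410, 252) [ 0.47785198 -0.38153987]
(410, 268) [ 0.4333028  -0.37978158]
cab [ 0.68643592 -0.13607536  0.        ] table edge [ 0.34353808 -0.07176332  0.        ]
```

View pics/a.png

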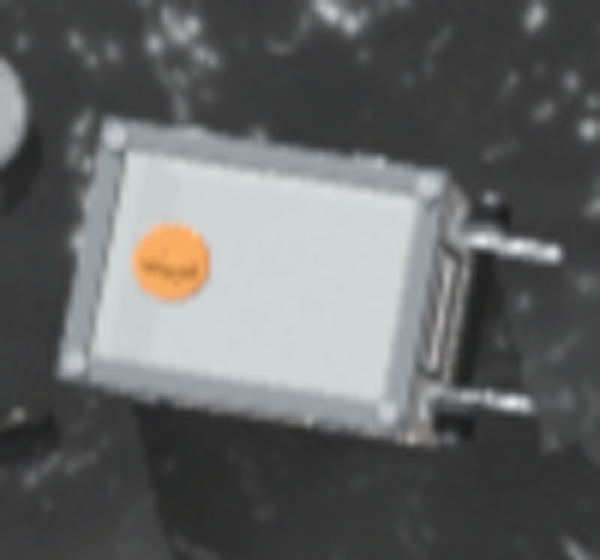

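View pics/b.png

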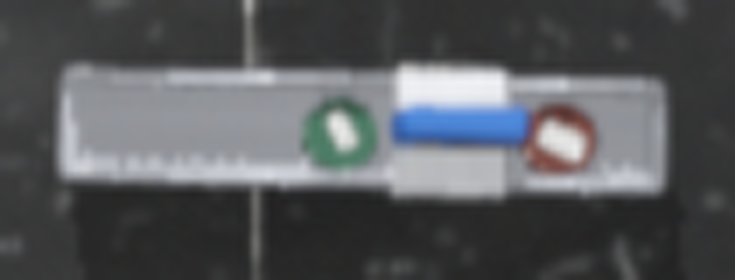

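The box crop shows roof corners at about (103,118), (450,171), (410,437) and (58,378), with the cheeks pointing right from (470,240) and (430,395). The chute crop shows its rim corners at (60,68), (60,182), (665,192) and (665,80). The handle is at (393–528, 105–145), with the green specimen ahead of it and the red one behind.

Run:
```python
from h import *
A=lambda p,o,k:((p[0]+.5)/k-.5+o[0],(p[1]+.5)/k-.5+o[1])
deg=np.degrees
B=[ray('top',A(p,(175,205),6),.163)[:2] for p in((103,118),(450,171),(410,437),(58,378))]
B=np.array(B);print(B.round(4))
print('sides',[np.linalg.norm(B[i]-B[(i+1)%4]).round(4) for i in range(4)])
ax=(B[0]+B[3]-B[1]-B[2])/2;cr=(B[0]-B[3]+B[1]-B[2])/2
print('box c',B.mean(0),'yaw x',deg(np.arctan2(ax[1],ax[0])),'from y',deg(np.arctan2(cr[1],cr[0])))
for pp in(((475,240),(560,252)),((440,396),(530,405))):
    q=[ray('top',A(p,(175,205),6),.107)[:2] for p in pp];d=q[0]-q[1];print('cheek',q,deg(np.arctan2(d[1],d[0])))
C=np.array([ray('top',A(p,(315,240),7),.042)[:2] for p in((60,68),(665,80),(665,192),(60,182))])
print(C.round(4),'sides',[np.linalg.norm(C[i]-C[(i+1)%4]).round(4) for i in range(4)])
ax=(C[0]+C[3]-C[1]-C[2])/2;ax/=np.linalg.norm(ax);print('chute yaw',deg(np.arctan2(ax[1],ax[0])),'origin',C.mean(0)-.035*ax)
H=[ray('top',A(p,(315,240),7),.093)[:2] for p in((393,122),(528,127))];print('handle',H,np.mean(H,0),ray('top',(380.6,257.5),.093))
print('handle scene',proj('scene',[*(C.mean(0)-.035*ax),.07]),'seen 337,311')
print(proj('scene',[*B.mean(0),.163]))
```

```text
[[0.5526 0.2018]
 [0.5264 0.0524]
 [0.4122 0.0706]
 [0.4407 0.2209]]
sides [np.float64(0.1517), np.float64(0.1156), np.float64(0.153), np.float64(0.1135)]
box c [0.48294318 0.13641773] yaw x 79.65206637901352 from y -9.38530876469201
cheek [array([0.50162814, 0.04706055]), array([0.49544631, 0.00926757])] 80.71034351600908
cheek [array([0.43243854, 0.06331111]), array([0.4275764 , 0.02346861])] 83.04237837615179
[[ 0.4906 -0.1397]
 [ 0.4807 -0.3805]
 [ 0.4361 -0.3787]
 [ 0.4453 -0.1387]] sides [np.float64(0.2409), np.float64(0.0446), np.float64(0.2402), np.float64(0.0453)]
chute yaw 87.71945274472087 origin [ 0.46178174 -0.29435957]
handle [array([ 0.46260208, -0.26645841]), array([ 0.45954747, -0.31848174])] [ 0.46107477 -0.29247008] [ 0.46067477 -0.29311009  0.093     ]
handle scene [336.38326521 310.71357324] seen 337,311
[258.07779982 186.77328027]
```

Chute: origin (0.461, -0.2935), yaw 87.7°. Box: centre (0.483, 0.136), yaw about 80°. Moving above the handle.

Call:
arm_command --increments '[[[0, 3.5, 0, 0, 0, 0.12, 100], [0, 3.5, 0, 0, 0, 0.12, 100], [0, 3.5, 0, 0, 0, 0.12, 100], [0, 3.5, 0, 0, 0, 0.12, 100], [0, 3.5, 0, 0, 0, 0.12, 100]]]'

```text
time: 0.52
eef_pos: [0.1552, -0.48, 0.2258]
tool_rot: [3.141, 0.0, -2.303]
wrist_force: [1.6, -0.3, 1.3]
finger_gap: 0.999
finger_force: 0.0
```

Call:
arm_command --increments '[[[0, 3.5, 0, 0, 0, 0.12, 100], [3.4, 1.7, 0, 0, 0, 0.116, 100], [3.4, 1.7, 0, 0, 0, 0.116, 100], [3.4, 1.7, 0, 0, 0, 0.116, 100], [3.4, 1.7, 0, 0, 0, 0.116, 100]]]'

```text
time: 0.93
eef_pos: [0.2927, -0.3775, 0.2269]
tool_rot: [-3.141, -0.0, -1.719]
wrist_force: [0.6, -1.6, 0.1]
finger_gap: 1.002
finger_force: 0.0
```

Call:
arm_command --increments '[[[3.4, 1.7, 0, 0, 0, 0.116, 100], [3.4, 1.7, 0, 0, 0, 0, 100], [3.4, 1.7, 0, 0, 0, 0, 100], [3.4, 1.7, 0, 0, 0, 0, 100], [3.4, 1.7, -2, 0, 0, 0, 100]]]'

```text
time: 1.35
eef_pos: [0.4642, -0.2939, 0.2103]
tool_rot: [-3.136, -0.002, -1.608]
wrist_force: [1.2, -0.9, -0.8]
finger_gap: 1.002
finger_force: 0.0
```

Call:
arm_command --increments '[[[0, 0, -3, 0, 0, 0, 100], [0, 0, -1, 0, 0, 0, 100], [0, 0, 0, 0, 0, 0, 100]]]'

```text
time: 1.6
eef_pos: [0.4587, -0.2932, 0.164]
tool_rot: [3.135, 0.002, -1.608]
wrist_force: [-0.3, -1.1, -0.5]
finger_gap: 0.995
finger_force: 0.0
```

Call:
arm_command --increments '[[[0, 0, -3, 0, 0, 0, 100], [0, 0, -3, 0, 0, 0, 100], [0, 0, -2.5, 0, 0, 0, 100], [0, 0, -1.7, 0, 0, 0, 100], [0, 0, -1, 0, 0, 0, 100]]]'

```text
time: 2.02
eef_pos: [0.4596, -0.2949, 0.0546]
tool_rot: [3.14, 0.0, -1.61]
wrist_force: [-0.9, -0.4, -0.5]
finger_gap: 0.999
finger_force: 0.0
```

Call:
arm_command --increments '[[[0, 0, 0, 0, 0, 0, 100], [0, 0, 0, 0, 0, 0, 100]]]'

```text
time: 2.18
eef_pos: [0.461, -0.295, 0.0563]
tool_rot: [-3.141, -0.001, -1.609]
wrist_force: [0.1, 0.7, 0.1]
finger_gap: 1.001
finger_force: 0.0
```

Run:
```python
from h import *
s=observe();print(s['time'],s['eef_pos'],s['tool_rot'],s['wrist_force'])
im=save('scene','scene1.png')
c=im[100:400,170:420];cv2.imwrite('pics/c.png',cv2.resize(c,None,fx=2,fy=2,interpolation=cv2.INTER_CUBIC))
```

```text
2.1833 [ 0.46096532 -0.29498514  0.05627018] [-3.14096136e+00 -5.51891891e-04 -1.60916634e+00] [0.12123536 0.6922845  0.0512016 ]
```

View pics/c.png

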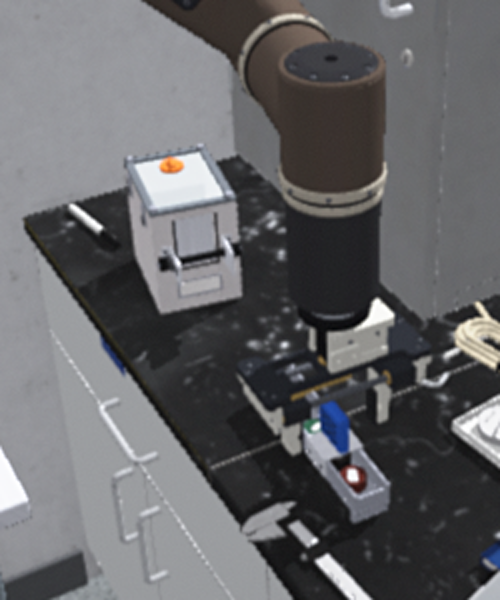

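The scene crop shows the handle between the open fingers. The box is in clear view, with its front roof edge from about (138,212) to (238,197) and the dark bar near row 258. Closing the grip, and measuring the box in this view.

Call:
arm_command --increments '[[[0, 0, -0.2, 0, 0, 0, 50], [0, 0, 0, 0, 0, 0, 20], [0, 0, 0, 0, 0, 0, 0], [0, 0, 0, 0, 0, 0, 0], [0, 0, 0, 0, 0, 0, 0]]]' --squeeze 58

```text
time: 2.65
eef_pos: [0.4609, -0.2943, 0.0535]
tool_rot: [-3.141, -0.0, -1.609]
wrist_force: [0.4, 0.2, -0.6]
finger_gap: 0.689
finger_force: 0.0
```

Call:
arm_command --increments '[[[0, 0, 0, 0, 0, 0, 0], [0, 0, 0, 0, 0, 0, 0], [0, 0, 0, 0, 0, 0, 0], [0, 0, 0, 0, 0, 0, 0], [0, 0, 0, 0, 0, 0, 0]]]'

```text
time: 3.07
eef_pos: [0.4607, -0.2943, 0.0531]
tool_rot: [3.142, 0.0, -1.609]
wrist_force: [-0.1, 0.1, -0.3]
finger_gap: 0.306
finger_force: 0.0
```

Run:
```python
from h import *
im=cv2.imread('pics/scene1.png');c=im[165:260,225:300]
cv2.imwrite('pics/d.png',cv2.resize(c,None,fx=6,fy=6,interpolation=cv2.INTER_CUBIC))
# predicted box corners with the top-view pose
def bp(p,c=(.483,.1364),y=80.2):
    y=np.radians(y);return [c[0]+p[0]*np.cos(y)-p[1]*np.sin(y),c[1]+p[0]*np.sin(y)+p[1]*np.cos(y),p[2]]
for p in((-.075,.056,.163),(-.075,-.056,.163),(-.075,.056,0),(-.075,-.056,0),(.075,.056,.163),(.075,-.056,.163),(-.123,.033,.107),(-.123,-.033,.107),(-.075,.026,.142),(-.075,-.026,.142)):
    print(p,((proj('scene',bp(p))-(225,165)+.5)*6-.5).round(1))
```

```text
(-0.075, 0.056, 0.163) [117.4 242.5]
(-0.075, -0.056, 0.163) [376.2 190.6]
(-0.075, 0.056, 0) [152.3 560. ]
(-0.075, -0.056, 0) [395.7 505.3]
(0.075, 0.056, 0.163) [35.1 78.6]
(0.075, -0.056, 0.163) [277.5  33.3]
(-0.123, 0.033, 0.107) [212.6 403.6]
(-0.123, -0.033, 0.107) [365. 371.]
(-0.075, 0.026, 0.142) [191.9 271.4]
(-0.075, -0.026, 0.142) [311.1 247.1]
```

View pics/d.png

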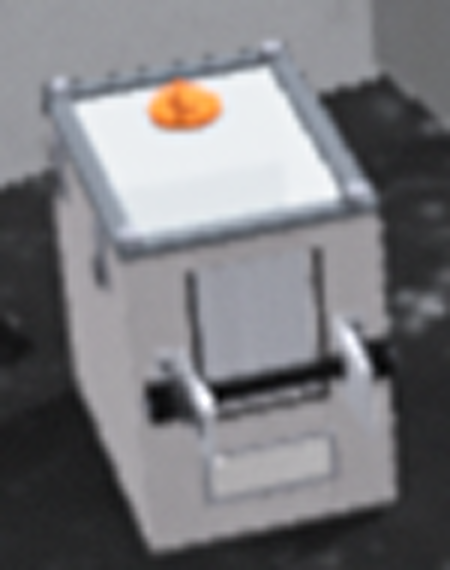

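The crop shows the box front edges at top (120,250)–(378,205) and bottom (153,553)–(395,495). The inlet's upper corners are at (188,272) and (316,250), and the bar runs from about (155,402) to (390,357). All of this is within 1–2 real pixels of the pose from the top view.

Run:
```python
from h import *
A=lambda p:((p[0]+.5)/6-.5+225,(p[1]+.5)/6-.5+165)
y=np.radians(80.2);X=np.array([np.cos(y),np.sin(y)]);Y=np.array([-X[1],X[0]])
def box(p,z):
    d=ray('scene',A(p),z)[:2]-(.483,.1364);return (d@X).round(4),(d@Y).round(4)
for n,p,z in(('botL',(153,553),0),('botR',(395,495),0),('topL',(120,248),.163),('topR',(378,202),.163),('inL',(188,272),.142),('inR',(316,250),.142),('barL',(157,402),.09),('barR',(390,357),.09)):print(n,box(p,z))
s=observe();print(s['time'],s['finger_gap'],s['finger_force'])
```

```text
botL (np.float64(-0.07), np.float64(0.0544))
botR (np.float64(-0.0673), np.float64(-0.0581))
topL (np.float64(-0.0797), np.float64(0.0561))
topR (np.float64(-0.0842), np.float64(-0.0539))
inL (np.float64(-0.0749), np.float64(0.0277))
inR (np.float64(-0.078), np.float64(-0.0273))
barL (np.float64(-0.0881), np.float64(0.0491))
barR (np.float64(-0.0915), np.float64(-0.053))
3.0667 0.30611272612883095 0.0
```

Call:
arm_command --increments '[[[0, 0, 0, 0, 0, 0, 0], [0, 0, 0, 0, 0, 0, 0], [0, 0, 0, 0, 0, 0, 0], [0, 0, 0, 0, 0, 0, 0], [0, 0, 0, 0, 0, 0, 0]]]'

```text
time: 3.48
eef_pos: [0.4605, -0.2943, 0.0531]
tool_rot: [3.141, 0.0, -1.609]
wrist_force: [-0.8, -0.8, -0.4]
finger_gap: 0.156
finger_force: 58.0
```

Call:
arm_command --increments '[[[0, 0, 0.3, 0, 0, 0, 0], [0, 0, 0.6, 0, 0, 0, 0], [0, 0, 1.0, 0, 0, 0, 0], [0, 0, 1.2, 0, 0, 0, 0], [0, 0, 1.2, 0, 0, 0, 0]]]'

```text
time: 3.9
eef_pos: [0.4603, -0.2941, 0.0968]
tool_rot: [3.141, 0.0, -1.609]
wrist_force: [0.2, 0.7, -7.6]
finger_gap: 0.159
finger_force: 58.0
```

Call:
arm_command --increments '[[[0, 0, 1.2, 0, 0, 0, 0], [0, 0, 1.2, 0, 0, 0, 0], [0, 0, 1.0, 0, 0, 0, 0], [0, 0, 0.6, 0, 0, 0, 0], [0, 0, 0.3, 0, 0, 0, 0]]]'

```text
time: 4.32
eef_pos: [0.461, -0.2943, 0.1404]
tool_rot: [-3.14, -0.0, -1.609]
wrist_force: [-0.5, 0.1, -6.3]
finger_gap: 0.156
finger_force: 58.0
```

Call:
arm_command --increments '[[[0, 0, 0, 0, 0, 0, 0], [0, 0, 0, 0, 0, 0, 0], [-0.1, 0.3, 0, 0, 0, -0.01, 0], [-0.1, 0.6, 0, 0, 0, -0.01, 0], [-0.2, 0.9, 0, 0, 0, -0.015, 0]]]'

```text
time: 4.73
eef_pos: [0.4563, -0.276, 0.1384]
tool_rot: [3.14, 0.0, -1.646]
wrist_force: [0.2, -0.7, -8.0]
finger_gap: 0.156
finger_force: 58.0
```

Call:
arm_command --increments '[[[-0.2, 1.1, 0, 0, 0, -0.015, 0], [-0.2, 1.2, 0, 0, 0, -0.015, 0], [-0.2, 1.2, 0, 0, 0, -0.015, 0], [-0.3, 1.2, 0, 0, 0, -0.015, 0], [-0.3, 1.2, 0, 0, 0, -0.015, 0]]]'

```text
time: 5.15
eef_pos: [0.4441, -0.2163, 0.1387]
tool_rot: [3.141, 0.0, -1.72]
wrist_force: [0.1, 0.3, -8.0]
finger_gap: 0.157
finger_force: 58.0
```

Call:
arm_command --increments '[[[-0.3, 1.2, 0, 0, 0, -0.01, 0], [-0.2, 1.2, 0, 0, 0, -0.01, 0], [-0.2, 1.1, 0, 0, 0, -0.006, 0], [-0.2, 0.9, 0, 0, 0, 0, 0], [-0.1, 0.8, 0, 0, 0, 0, 0]]]'

```text
time: 5.57
eef_pos: [0.4341, -0.1643, 0.1389]
tool_rot: [3.141, 0.0, -1.745]
wrist_force: [-0.2, 0.1, -6.6]
finger_gap: 0.161
finger_force: 58.0
```

Call:
arm_command --increments '[[[-0.1, 0.6, 0, 0, 0, 0, 0], [-0.1, 0.6, 0, 0, 0, 0, 0], [0, 0.4, 0, 0, 0, 0, 0], [0, 0, 0, 0, 0, 0, 0], [0, 0, 0, 0, 0, 0, 0]]]'

```text
time: 5.98
eef_pos: [0.4329, -0.1492, 0.1392]
tool_rot: [-3.141, -0.0, -1.744]
wrist_force: [-0.1, -1.2, -6.5]
finger_gap: 0.157
finger_force: 58.0
```

Run:
```python
from h import *
s=observe();print(s)
t=save('top','top2.png');c=save('scene','scene2.png')
a=cv2.resize(t[215:285,190:370],None,fx=4,fy=4,interpolation=cv2.INTER_CUBIC)
b=cv2.resize(c[165:285,225:405],None,fx=4,fy=4,interpolation=cv2.INTER_CUBIC)[:320]
cv2.imwrite('pics/e.png',np.vstack([a,b]))
```

```text
{'time': 5.9833, 'joint_positions': array([ 1.00378465e-01,  7.84494029e-02, -5.73541476e-01,  8.50363681e-05,
       -9.18627822e-01, -2.74007997e-01]), 'qd': array([-0.01064916,  0.00334544,  0.00318091,  0.00142484,  0.00093973,
        0.00339919]), 'joint_efforts': array([ 2.88677104e-01, -3.43469954e+01,  2.72532570e+01,  6.94403797e+00,
       -4.43352917e-05, -6.47960440e-02]), 'eef_pos': array([ 0.43285915, -0.14919977,  0.13922308]), 'tool_rot': array([-3.14140337e+00, -1.70082528e-05, -1.74437426e+00]), 'wrist_force': array([-0.12233255, -1.19315833, -6.52045655]), 'torque': array([ 0.07628905,  0.08773961, -0.0151321 ]), 'finger_force': 57.98138201236725, 'finger_gap': 0.15692407556496385}
```

View pics/e.png

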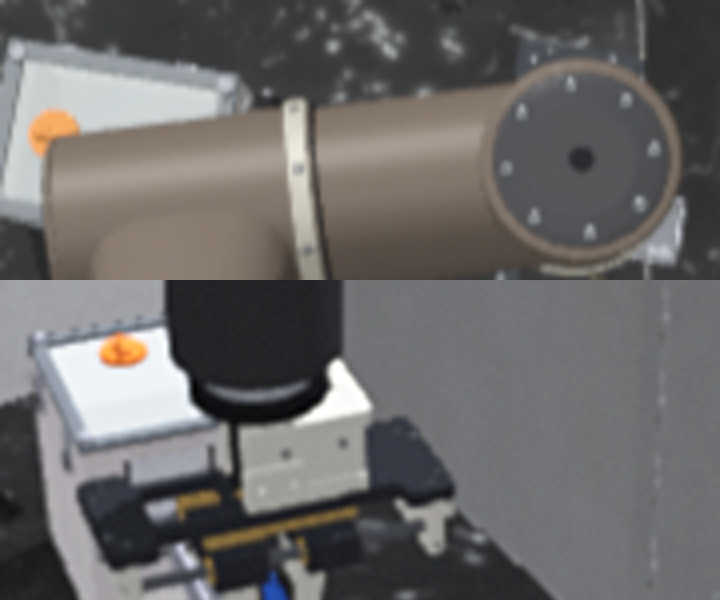

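The gripper and arm hide the nose in both views, and the box has not moved. From here I go by force. I advance level along the box axis.

Call:
arm_command --increments '[[[0.05, 0.3, 0, 0, 0, 0, 0], [0.1, 0.7, 0, 0, 0, 0, 0], [0.2, 1.0, 0, 0, 0, 0, 0], [0.2, 1.0, 0, 0, 0, 0, 0], [0.15, 1.0, 0, 0, 0, 0, 0]]]'

```text
time: 6.5
eef_pos: [0.44, -0.1082, 0.1392]
tool_rot: [-3.141, 0.0, -1.745]
wrist_force: [0.5, 0.3, -7.9]
finger_gap: 0.152
finger_force: 58.0
```

Call:
arm_command --increments '[[[0.15, 0.7, 0, 0, 0, 0, 0], [0.05, 0.4, 0, 0, 0, 0, 0], [0.05, 0.3, 0, 0, 0, 0, 0], [0.05, 0.3, 0, 0, 0, 0, 0], [0, 0, 0, 0, 0, 0, 0]]]'

```text
time: 6.92
eef_pos: [0.4428, -0.0919, 0.1392]
tool_rot: [-3.142, 0.0, -1.744]
wrist_force: [-0.2, -0.9, -7.2]
finger_gap: 0.153
finger_force: 58.0
```

Call:
arm_command --increments '[[[0.05, 0.3, 0, 0, 0, 0, 0], [0.05, 0.3, 0, 0, 0, 0, 0], [0.05, 0.3, 0, 0, 0, 0, 0], [0.05, 0.3, 0, 0, 0, 0, 0], [0, 0, 0, 0, 0, 0, 0]]]'

```text
time: 7.33
eef_pos: [0.4448, -0.08, 0.1392]
tool_rot: [-3.142, 0.0, -1.745]
wrist_force: [0.2, -2.0, -7.4]
finger_gap: 0.15
finger_force: 58.0
```

Call:
arm_command --increments '[[[0.05, 0.3, 0, 0, 0, 0, 0], [0.05, 0.3, 0, 0, 0, 0, 0], [0.05, 0.3, 0, 0, 0, 0, 0], [0.05, 0.3, 0, 0, 0, 0, 0], [0, 0, 0, 0, 0, 0, 0]]]'

```text
time: 7.75
eef_pos: [0.4468, -0.0678, 0.1391]
tool_rot: [-3.142, 0.0, -1.744]
wrist_force: [-0.0, -0.5, -7.7]
finger_gap: 0.158
finger_force: 58.0
```

Call:
arm_command --increments '[[[0.05, 0.2, 0, 0, 0, 0, 0], [0, 0.1, 0, 0, 0, 0, 0], [0.05, 0.2, 0, 0, 0, 0, 0], [0, 0.1, 0, 0, 0, 0, 0], [0, 0, 0, 0, 0, 0, 0]]]'

```text
time: 8.17
eef_pos: [0.4478, -0.0621, 0.1392]
tool_rot: [-3.141, 0.0, -1.745]
wrist_force: [0.4, 0.1, -8.1]
finger_gap: 0.159
finger_force: 58.0
```

Call:
arm_command --increments '[[[0.05, 0.2, 0, 0, 0, 0, 0], [0, 0.1, 0, 0, 0, 0, 0], [0.05, 0.2, 0, 0, 0, 0, 0], [0, 0.1, 0, 0, 0, 0, 0], [0, 0, 0, 0, 0, 0, 0]]]'

```text
time: 8.58
eef_pos: [0.4488, -0.0561, 0.1392]
tool_rot: [-3.142, 0.0, -1.745]
wrist_force: [-0.2, 0.5, -7.1]
finger_gap: 0.159
finger_force: 58.0
```

Call:
arm_command --increments '[[[0.05, 0.1, 0, 0, 0, 0, 0], [0, 0.1, 0, 0, 0, 0, 0], [0, 0.1, 0, 0, 0, 0, 0], [0, 0, 0, 0, 0, 0, 0]]]'

```text
time: 8.92
eef_pos: [0.4493, -0.0531, 0.1392]
tool_rot: [-3.141, 0.0, -1.745]
wrist_force: [0.1, 0.1, -7.2]
finger_gap: 0.158
finger_force: 58.0
```

Run:
```python
from h import *
s=observe();print(s['eef_pos'],s['wrist_force'],s['torque'])
```

```text
[ 0.44926082 -0.05310415  0.13918486] [ 0.09867704  0.09679863 -7.1996088 ] [-0.10985112  0.05357756 -0.01001   ]
```

Call:
arm_command --increments '[[[0.05, 0.1, 0, 0, 0, 0, 0], [0, 0.1, 0, 0, 0, 0, 0], [0, 0.1, 0, 0, 0, 0, 0], [0, 0, 0, 0, 0, 0, 0]]]'

```text
time: 9.25
eef_pos: [0.4497, -0.0501, 0.1392]
tool_rot: [-3.141, 0.0, -1.745]
wrist_force: [-0.3, 0.1, -8.1]
finger_gap: 0.16
finger_force: 58.0
```

Call:
arm_command --increments '[[[0, 0.1, 0, 0, 0, 0, 0], [0, 0.1, 0, 0, 0, 0, 0], [0, 0, 0, 0, 0, 0, 0]]]'

```text
time: 9.5
eef_pos: [0.4497, -0.0481, 0.1392]
tool_rot: [-3.142, 0.0, -1.745]
wrist_force: [-0.6, -0.1, -7.4]
finger_gap: 0.16
finger_force: 58.0
```

Call:
arm_command --increments '[[[0.05, 0.1, 0, 0, 0, 0, 0], [0, 0.1, 0, 0, 0, 0, 0], [0, 0, 0, 0, 0, 0, 0]]]'

```text
time: 9.75
eef_pos: [0.4501, -0.0464, 0.1391]
tool_rot: [3.141, -0.0, -1.745]
wrist_force: [-0.1, -1.8, -6.8]
finger_gap: 0.157
finger_force: 58.0
```

Call:
arm_command --increments '[[[0, 0.1, 0, 0, 0, 0, 0], [0, 0, 0, 0, 0, 0, 0]]]'

```text
time: 9.92
eef_pos: [0.4501, -0.0454, 0.1392]
tool_rot: [3.142, -0.0, -1.745]
wrist_force: [0.3, -2.1, -8.1]
finger_gap: 0.156
finger_force: 58.0
```

Call:
arm_command --increments '[[[0, 0.1, 0, 0, 0, 0, 0], [0, 0, 0, 0, 0, 0, 0]]]'

```text
time: 10.08
eef_pos: [0.4502, -0.0445, 0.1392]
tool_rot: [-3.142, -0.0, -1.745]
wrist_force: [-0.0, -3.9, -7.2]
finger_gap: 0.159
finger_force: 58.0
```

Heel contact was felt at y ≈ -0.0475, and the stiffness of about 1.2 N/mm matches the bar. I lower the chute on to the bar while keeping it pressed.

Call:
arm_command --increments '[[[0, 0, -0.1, 0, 0, 0, 0], [0, 0, -0.1, 0, 0, 0, 0], [0, 0, -0.1, 0, 0, 0, 0], [0, 0, -0.1, 0, 0, 0, 0], [0, 0, 0, 0, 0, 0, 0]]]'

```text
time: 10.5
eef_pos: [0.4501, -0.0444, 0.135]
tool_rot: [3.141, -0.0, -1.745]
wrist_force: [-0.4, -4.1, -5.3]
finger_gap: 0.157
finger_force: 58.0
```

Call:
arm_command --increments '[[[0, 0, -0.1, 0, 0, 0, 0], [0, 0, 0, 0, 0, 0, 0]]]'

```text
time: 10.67
eef_pos: [0.4501, -0.0443, 0.134]
tool_rot: [3.141, -0.0, -1.745]
wrist_force: [0.2, -4.7, -5.6]
finger_gap: 0.16
finger_force: 58.0
```

Call:
arm_command --increments '[[[0, 0, -0.1, 0, 0, 0, 0], [0, 0, 0, 0, 0, 0, 0]]]'

```text
time: 10.83
eef_pos: [0.4501, -0.0443, 0.133]
tool_rot: [3.141, -0.0, -1.745]
wrist_force: [0.4, -4.0, -5.4]
finger_gap: 0.156
finger_force: 58.0
```

Run:
```python
from h import *
s=observe();print(s['eef_pos'],s['wrist_force'],s['torque'])
```

```text
[ 0.45011141 -0.04428699  0.13300697] [ 0.43940962 -3.97270246 -5.3743755 ] [-1.55501064  0.18006595 -0.10298088]
```

Run:
```python
from h import *
th=np.arange(0,18)*.035
s=-10*np.cos(th)+4.4*np.sin(th);z=10*np.sin(th)+4.4*np.cos(th)
for i,(a,b) in enumerate(zip(np.diff(s),np.diff(z))): print(i+1,th[i+1].round(3),round(.174*a,2),round(.985*a,2),round(b,2))
```

```text
1 0.035 0.03 0.16 0.35
2 0.07 0.03 0.17 0.34
3 0.105 0.03 0.18 0.34
4 0.14 0.03 0.19 0.33
5 0.175 0.04 0.2 0.32
6 0.21 0.04 0.21 0.31
7 0.245 0.04 0.23 0.31
8 0.28 0.04 0.24 0.3
9 0.315 0.04 0.25 0.29
10 0.35 0.05 0.26 0.28
11 0.385 0.05 0.27 0.27
12 0.42 0.05 0.27 0.26
13 0.455 0.05 0.28 0.25
14 0.49 0.05 0.29 0.24
15 0.525 0.05 0.3 0.23
16 0.56 0.05 0.31 0.22
17 0.595 0.06 0.32 0.21
```

Call:
arm_command --increments '[[[0.03, 0.16, 0.35, -0.0345, 0.006, 0, 0], [0.03, 0.17, 0.34, -0.0345, 0.006, 0, 0], [0.03, 0.18, 0.34, -0.0345, 0.006, 0, 0], [0.03, 0.19, 0.33, -0.0345, 0.006, 0, 0], [0, 0, 0, 0, 0, 0, 0]]]'

```text
time: 11.25
eef_pos: [0.4513, -0.0367, 0.1468]
tool_rot: [3.141, -0.142, -1.743]
wrist_force: [-1.0, -5.3, -6.6]
finger_gap: 0.156
finger_force: 58.0
```

```bash
cat > st.py <<'E'
from h import *
from scipy.spatial.transform import Rotation as R
s=observe();p=s['eef_pos'];r=R.from_euler('xyz',s['tool_rot'])
X=np.array([.1736,.9848,0]);zt=r.as_matrix()[:,2];th=np.arctan2(-zt@X,-zt[2])
S=(p-[.483,.1364,0])@X;up=-1
ax=S+.100*np.cos(th)-.044*np.sin(th);az=p[2]-.100*np.sin(th)-.044*np.cos(th)
print('t',s['time'],'th',th.round(3),'axis s,z mm',(ax*1e3).round(1),(az*1e3).round(1),'F s,z',(s['wrist_force']@X).round(1),s['wrist_force'].round(1),s['joint_positions'].round(2))
E
python3 st.py
```

```text
t 11.25 th 0.142 axis s,z mm -83.2 89.1 F s,z -5.4 [-1.  -5.3 -6.6] [ 0.46  0.08 -0.62  0.14 -0.96 -0.72]
```

Call:
arm_command --increments '[[[0.02, 0.15, 0.32, -0.0345, 0.006, 0, 0], [0.03, 0.18, 0.31, -0.0345, 0.006, 0, 0], [0.04, 0.22, 0.31, -0.0345, 0.006, 0, 0], [0.04, 0.24, 0.3, -0.0345, 0.006, 0, 0], [0, 0, 0, 0, 0, 0, 0]]]'

```text
time: 11.67
eef_pos: [0.4526, -0.0287, 0.1588]
tool_rot: [3.141, -0.281, -1.744]
wrist_force: [-0.7, -4.4, -6.6]
finger_gap: 0.157
finger_force: 58.0
```

```bash
python3 st.py
```

```text
t 11.6667 th 0.281 axis s,z mm -84.0 88.9 F s,z -4.4 [-0.7 -4.4 -6.6] [ 0.56  0.1  -0.63  0.24 -1.04 -0.87]
```

Call:
arm_command --increments '[[[0.04, 0.24, 0.29, -0.0345, 0.006, 0, 0], [0.05, 0.25, 0.28, -0.0345, 0.006, 0, 0], [0.05, 0.26, 0.27, -0.0345, 0.006, 0, 0], [0.05, 0.27, 0.26, -0.0345, 0.006, 0, 0], [0, 0, 0, 0, 0, 0, 0]]]'

```text
time: 12.08
eef_pos: [0.4545, -0.0185, 0.1695]
tool_rot: [3.141, -0.42, -1.744]
wrist_force: [-0.9, -4.1, -6.0]
finger_gap: 0.157
finger_force: 58.0
```

```bash
python3 st.py
```

```text
t 12.0833 th 0.42 axis s,z mm -84.1 88.6 F s,z -4.2 [-0.9 -4.1 -6. ] [ 0.64  0.15 -0.62  0.31 -1.14 -1.  ]
```

Call:
arm_command --increments '[[[0.05, 0.28, 0.25, -0.0345, 0.006, 0, 0], [0.05, 0.29, 0.25, -0.0345, 0.006, 0, 0], [0.05, 0.29, 0.24, -0.0345, 0.006, 0, 0], [0.05, 0.3, 0.23, -0.0345, 0.006, 0, 0], [0.06, 0.31, 0.22, -0.0345, 0.006, 0, 0]]]'

```text
time: 12.5
eef_pos: [0.4569, -0.0043, 0.1815]
tool_rot: [3.141, -0.592, -1.745]
wrist_force: [-1.0, -2.9, -5.6]
finger_gap: 0.155
finger_force: 58.0
```

Call:
arm_command --increments '[[[0, 0, 0, 0, 0, 0, 0], [0, 0, 0, 0, 0, 0, 0], [0, 0, 0, 0, 0, 0, 0], [0, 0, 0, 0, 0, 0, 0], [0, 0, 0, 0, 0, 0, 0]]]'

```text
time: 12.92
eef_pos: [0.4571, -0.0047, 0.1821]
tool_rot: [-3.14, -0.593, -1.746]
wrist_force: [-1.6, -0.7, -5.6]
finger_gap: 0.161
finger_force: 58.0
```

```bash
python3 st.py
python3 - <<'E'
from h import *
t=save('top','top3.png');c=save('scene','scene3.png')
b=cv2.resize(c[140:290,200:400],None,fx=4,fy=4,interpolation=cv2.INTER_CUBIC)
cv2.imwrite('pics/f.png',b)
E
```

```text
t 12.9167 th 0.593 axis s,z mm -85.2 89.7 F s,z -0.9 [-1.6 -0.7 -5.6] [ 0.73  0.23 -0.59  0.37 -1.26 -1.11]
```

View pics/f.png

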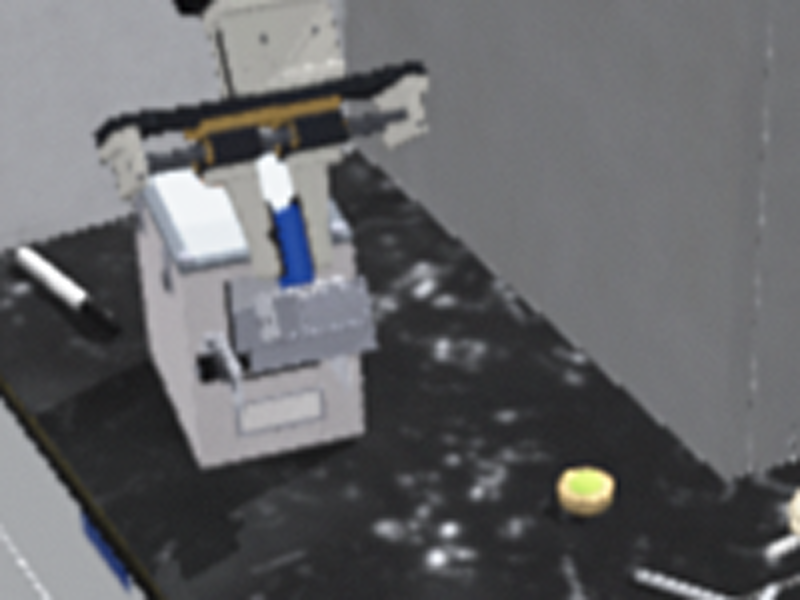

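The picture shows the chute tipped about 34° with its heel at the bar, its nose inside the box and nothing spilt. The pressing force has fallen to about 1 N, so I press in a little more.

Call:
arm_command --increments '[[[0.02, 0.1, -0.05, 0, 0, 0, 0], [0.01, 0.05, 0, 0, 0, 0, 0], [0, 0, 0, 0, 0, 0, 0], [0, 0, 0, 0, 0, 0, 0], [0, 0, 0, 0, 0, 0, 0]]]'

```text
time: 13.43
eef_pos: [0.4574, -0.0031, 0.1816]
tool_rot: [-3.141, -0.596, -1.745]
wrist_force: [-1.3, -3.0, -4.8]
finger_gap: 0.153
finger_force: 58.0
```

```bash
python3 st.py
```

```text
t 13.4333 th 0.596 axis s,z mm -83.8 89.0 F s,z -3.2 [-1.3 -3.  -4.8] [ 0.74  0.23 -0.59  0.37 -1.27 -1.11]
```

Run:
```python
from h import *
for n in('top','scene'):
    im=save(n,n+'4.png');h=cv2.cvtColor(im,cv2.COLOR_BGR2HSV)
    for nm,m in(('red',cv2.inRange(h,(0,110,30),(8,255,170))|cv2.inRange(h,(172,110,30),(180,255,170))),('green',cv2.inRange(h,(45,60,30),(90,255,255)))):
        k,l,s,c=cv2.connectedComponentsWithStats(m)
        print(n,nm,[(s[i,4],c[i].round()) for i in range(1,k) if s[i,4]>4])
im=cv2.imread('pics/top4.png');b=cv2.resize(im[200:300,160:320],None,fx=5,fy=5,interpolation=cv2.INTER_CUBIC);cv2.imwrite('pics/g.png',b)
```

```text
top red [(np.int32(16), array([372.,  94.])), (np.int32(60), array([384., 107.]))]
top green [(np.int32(17), array([547., 247.]))]
scene red [(np.int32(145), array([484., 231.]))]
scene green [(np.int32(8), array([450., 404.])), (np.int32(8), array([462., 416.])), (np.int32(50), array([480., 424.]))]
```

View pics/g.png

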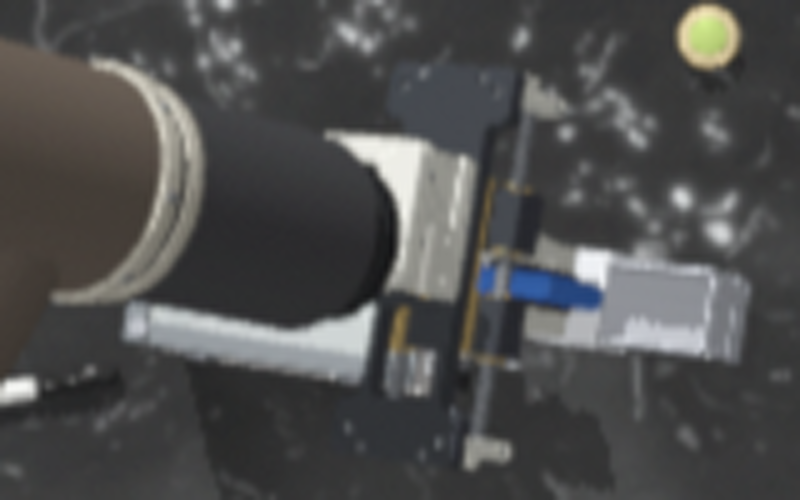

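The tail half of the chute, behind the handle, is empty: the red specimen has slid down. I tip about 2° more while still pressing, then wait.

Call:
arm_command --increments '[[[0.05, 0.3, 0.2, -0.0345, 0.006, 0, 0], [0, 0, 0, 0, 0, 0, 0], [0, 0, 0, 0, 0, 0, 0], [0, 0, 0, 0, 0, 0, 0], [0, 0, 0, 0, 0, 0, 0]]]'

```text
time: 13.95
eef_pos: [0.4581, 0.0, 0.1836]
tool_rot: [-3.14, -0.629, -1.745]
wrist_force: [-0.7, -3.3, -4.6]
finger_gap: 0.156
finger_force: 58.0
```

```bash
python3 st.py
```

```text
t 13.95 th 0.629 axis s,z mm -83.7 89.1 F s,z -3.4 [-0.7 -3.3 -4.6] [ 0.75  0.25 -0.58  0.38 -1.29 -1.13]
```

Call:
arm_command --increments '[[[0, 0, 0, 0, 0, 0, 0], [0, 0, 0, 0, 0, 0, 0], [0, 0, 0, 0, 0, 0, 0], [0, 0, 0, 0, 0, 0, 0], [0, 0, 0, 0, 0, 0, 0]]]'

```text
time: 14.37
eef_pos: [0.458, 0.0, 0.1836]
tool_rot: [-3.14, -0.63, -1.745]
wrist_force: [-0.5, -3.4, -5.6]
finger_gap: 0.156
finger_force: 58.0
```

```bash
python3 st.py
```

```text
t 14.3667 th 0.63 axis s,z mm -83.8 89.1 F s,z -3.4 [-0.5 -3.4 -5.6] [ 0.75  0.25 -0.58  0.38 -1.29 -1.13]
```

Next I ease off the bar by a few millimetres and weigh the chute. Loaded, the wrist read about -7.4 N; empty it should read about -6.4 N.

Call:
arm_command --increments '[[[-0.05, -0.3, 0.2, 0, 0, 0, 0], [-0.05, -0.3, 0.2, 0, 0, 0, 0], [0, 0, 0, 0, 0, 0, 0], [0, 0, 0, 0, 0, 0, 0]]]'

```text
time: 14.7
eef_pos: [0.4573, -0.0057, 0.1877]
tool_rot: [-3.139, -0.629, -1.746]
wrist_force: [0.7, 0.7, -5.7]
finger_gap: 0.157
finger_force: 58.0
```

Call:
arm_command --increments '[[[0, 0, 0, 0, 0, 0, 0]]]'

```text
time: 14.78
eef_pos: [0.4572, -0.0057, 0.1876]
tool_rot: [-3.14, -0.629, -1.745]
wrist_force: [0.7, -1.0, -5.6]
finger_gap: 0.155
finger_force: 58.0
```

Call:
arm_command --increments '[[[0, 0, 0, 0, 0, 0, 0]]]'

```text
time: 14.87
eef_pos: [0.4571, -0.0057, 0.1875]
tool_rot: [-3.14, -0.63, -1.745]
wrist_force: [-0.1, 0.5, -5.9]
finger_gap: 0.158
finger_force: 58.0
```

Call:
arm_command --increments '[[[0, 0, 0, 0, 0, 0, 0]]]'

```text
time: 14.95
eef_pos: [0.4571, -0.0058, 0.1875]
tool_rot: [-3.14, -0.63, -1.745]
wrist_force: [-0.3, -0.8, -6.6]
finger_gap: 0.159
finger_force: 58.0
```

Call:
arm_command --increments '[[[0, 0, 0, 0, 0, 0, 0]]]'

```text
time: 15.03
eef_pos: [0.457, -0.0059, 0.1875]
tool_rot: [-3.14, -0.63, -1.745]
wrist_force: [-0.0, 0.0, -6.1]
finger_gap: 0.154
finger_force: 58.0
```

Call:
arm_command --increments '[[[0, 0, 0, 0, 0, 0, 0]]]'

```text
time: 15.12
eef_pos: [0.457, -0.0059, 0.1875]
tool_rot: [-3.14, -0.63, -1.745]
wrist_force: [0.9, -0.7, -7.2]
finger_gap: 0.156
finger_force: 58.0
```

Mean is about -6.2 N, so the chute is empty. I level it out just clear of the bar.

Call:
arm_command --increments '[[[-0.11, -0.62, -0.41, 0.069, -0.012, 0, 0], [-0.1, -0.61, -0.45, 0.069, -0.012, 0, 0], [-0.1, -0.57, -0.49, 0.069, -0.012, 0, 0], [-0.1, -0.54, -0.53, 0.069, -0.012, 0, 0], [-0.09, -0.51, -0.57, 0.069, -0.012, 0, 0]]]'

```text
time: 15.53
eef_pos: [0.4516, -0.0348, 0.1631]
tool_rot: [-3.141, -0.278, -1.744]
wrist_force: [-0.4, -0.7, -6.4]
finger_gap: 0.155
finger_force: 58.0
```

Call:
arm_command --increments '[[[-0.08, -0.47, -0.61, 0.069, -0.012, 0, 0], [-0.08, -0.41, -0.63, 0.069, -0.012, 0, 0], [-0.06, -0.37, -0.67, 0.069, -0.012, 0, 0], [-0.06, -0.33, -0.69, 0.069, -0.012, 0, 0], [0, 0, 0, 0, 0, 0, 0]]]'

```text
time: 15.95
eef_pos: [0.4471, -0.0519, 0.1361]
tool_rot: [3.139, 0.003, -1.748]
wrist_force: [-0.2, 0.2, -7.1]
finger_gap: 0.156
finger_force: 58.0
```

```bash
python3 st.py
```

```text
t 15.95 th -0.003 axis s,z mm -91.5 92.4 F s,z 0.2 [-0.2  0.2 -7.1] [ 0.32  0.07 -0.59 -0.   -0.91 -0.49]
```

Call:
arm_command --increments '[[[-0.1, -0.5, 0.1, 0, 0, 0, 0], [-0.2, -1.2, 0, 0, 0, 0, 0], [-0.2, -1.2, 0, 0, 0, 0, 0], [-0.2, -1.2, 0, 0, 0, 0, 0], [-0.2, -1.2, 0, 0, 0, 0, 0]]]'

```text
time: 16.37
eef_pos: [0.4398, -0.1038, 0.1383]
tool_rot: [3.14, -0.002, -1.743]
wrist_force: [-0.3, 0.1, -5.8]
finger_gap: 0.155
finger_force: 58.0
```

Call:
arm_command --increments '[[[-0.2, -1.2, 0, 0, 0, 0, 0], [-0.2, -1.2, 0, 0, 0, 0, 0], [-0.2, -1.2, 0, 0, 0, 0, 0], [-0.2, -1.2, 0, 0, 0, 0, 0], [-0.2, -1.2, 0, 0, 0, 0, 0]]]'

```text
time: 16.78
eef_pos: [0.4299, -0.1638, 0.1382]
tool_rot: [3.14, -0.002, -1.743]
wrist_force: [0.6, 0.5, -6.1]
finger_gap: 0.157
finger_force: 58.0
```

Call:
arm_command --increments '[[[0.4, -1.5, 0, 0, 0, 0.02, 0], [0.6, -2, 0, 0, 0, 0.03, 0], [0.6, -2, 0, 0, 0, 0.03, 0], [0.6, -2, -1, 0, 0, 0.03, 0], [0.6, -2, -1, 0, 0, 0.025, 0]]]'

```text
time: 17.2
eef_pos: [0.4589, -0.2591, 0.1185]
tool_rot: [3.141, -0.002, -1.606]
wrist_force: [0.4, 1.2, -6.4]
finger_gap: 0.158
finger_force: 58.0
```

Call:
arm_command --increments '[[[0.5, -1.5, -1.5, 0, 0, 0, 0], [0.2, -0.8, -1.5, 0, 0, 0, 0], [0, -0.3, -1, 0, 0, 0, 0], [0, 0, 0, 0, 0, 0, 0], [0, 0, 0, 0, 0, 0, 0]]]'

```text
time: 17.62
eef_pos: [0.4645, -0.2838, 0.0776]
tool_rot: [3.139, -0.0, -1.609]
wrist_force: [-0.4, 1.2, -5.0]
finger_gap: 0.156
finger_force: 58.0
```

Run:
```python
from h import *
s=observe();print(s['eef_pos'],s['tool_rot'],s['wrist_force'])
```

```text
[ 0.46451747 -0.28375448  0.07763217] [ 3.13876607e+00 -1.96757919e-04 -1.60918192e+00] [-0.42387194  1.17726349 -4.97874743]
```

Call:
arm_command --increments '[[[0, 0, -0.8, 0, 0, 0, 0], [0, 0, -0.8, 0, 0, 0, 0], [0, 0, -0.5, 0, 0, 0, 0], [0, 0, -0.2, 0, 0, 0, 0], [0, 0, 0, 0, 0, 0, 0]]]'

```text
time: 18.03
eef_pos: [0.4648, -0.284, 0.0545]
tool_rot: [3.141, 0.0, -1.609]
wrist_force: [-0.0, 0.3, -6.0]
finger_gap: 0.158
finger_force: 58.0
```

Call:
arm_command --increments '[[[0, 0, -0.1, 0, 0, 0, 0], [0, 0, 0, 0, 0, 0, 0], [0, 0, 0, 0, 0, 0, 0]]]'

```text
time: 18.28
eef_pos: [0.4654, -0.2844, 0.0543]
tool_rot: [-3.141, -0.0, -1.61]
wrist_force: [0.4, 0.9, -5.4]
finger_gap: 0.154
finger_force: 58.0
```

Call:
arm_command --increments '[[[0, 0, -0.1, 0, 0, 0, 0], [0, 0, 0, 0, 0, 0, 0], [0, 0, 0, 0, 0, 0, 0]]]'

```text
time: 18.53
eef_pos: [0.4653, -0.2843, 0.0532]
tool_rot: [-3.141, -0.0, -1.61]
wrist_force: [-0.2, 0.7, -5.9]
finger_gap: 0.155
finger_force: 58.0
```

Run:
```python
from h import *
s=observe();print(s['eef_pos'],s['tool_rot'],s['wrist_force'],s['torque'])
```

```text
[ 0.46525238 -0.28432179  0.05316365] [-3.14138314e+00 -4.22878733e-05 -1.60980555e+00] [-0.21270942  0.74200554 -5.86219397] [-0.0050724   0.09753035 -0.01294538]
```

Call:
arm_command --increments '[[[0, 0, -0.05, 0, 0, 0, 0], [0, 0, -0.05, 0, 0, 0, 0], [0, 0, 0, 0, 0, 0, 0], [0, 0, 0, 0, 0, 0, 0]]]'

```text
time: 18.87
eef_pos: [0.4653, -0.2844, 0.0531]
tool_rot: [-3.141, -0.0, -1.609]
wrist_force: [-2.9, 2.7, 5.3]
finger_gap: 0.155
finger_force: 58.0
```

Call:
arm_command --increments '[[[0, 0, -0.05, 0, 0, 0, 0], [0, 0, 0, 0, 0, 0, 0], [0, 0, 0, 0, 0, 0, 0]]]'

```text
time: 19.12
eef_pos: [0.4653, -0.2844, 0.0531]
tool_rot: [-3.141, -0.001, -1.609]
wrist_force: [-4.3, 4.4, 11.2]
finger_gap: 0.156
finger_force: 58.0
```

It has touched down (+11 N). I ease back 0.5 mm, open the fingers and rise.

Call:
arm_command --increments '[[[0, 0, 0.05, 0, 0, 0, 0], [0, 0, 0.02, 0, 0, 0, 30], [0, 0, 0, 0, 0, 0, 60], [0, 0, 0, 0, 0, 0, 100], [0, 0, 0, 0, 0, 0, 100]]]'

```text
time: 19.53
eef_pos: [0.4656, -0.2844, 0.0524]
tool_rot: [-3.141, -0.0, -1.61]
wrist_force: [0.0, -0.5, 1.0]
finger_gap: 0.396
finger_force: 0.0
```

Call:
arm_command --increments '[[[0, 0, 0, 0, 0, 0, 100], [0, 0, 0, 0, 0, 0, 100], [0, 0, 0, 0, 0, 0, 100], [0, 0, 0, 0, 0, 0, 100], [0, 0, 0, 0, 0, 0, 100]]]'

```text
time: 19.95
eef_pos: [0.4651, -0.2843, 0.0522]
tool_rot: [3.141, 0.0, -1.61]
wrist_force: [-0.4, 0.2, 0.4]
finger_gap: 0.775
finger_force: 0.0
```

Call:
arm_command --increments '[[[0, 0, 0, 0, 0, 0, 100], [0, 0, 0, 0, 0, 0, 100], [0, 0, 0, 0, 0, 0, 100], [0, 0, 0, 0, 0, 0, 100], [0, 0, 0, 0, 0, 0, 100]]]'

```text
time: 20.37
eef_pos: [0.4652, -0.2843, 0.0523]
tool_rot: [-3.142, 0.0, -1.61]
wrist_force: [0.3, 0.2, 0.5]
finger_gap: 0.997
finger_force: 0.0
```

Call:
arm_command --increments '[[[0, 0, 1, 0, 0, 0, 100], [0, 0, 2, 0, 0, 0, 100], [0, 0, 3, 0, 0, 0, 100], [0, 0, 3, 0, 0, 0, 100], [0, 0, 3, 0, 0, 0, 100]]]'

```text
time: 20.78
eef_pos: [0.4649, -0.2843, 0.1744]
tool_rot: [3.142, -0.0, -1.61]
wrist_force: [0.6, -0.6, -0.4]
finger_gap: 1.001
finger_force: 0.0
```

Call:
arm_command --increments '[[[0, -3, 1, 0, 0, 0, 100], [0, -3, 1, 0, 0, 0, 100], [0, -3, 0, 0, 0, 0, 100], [0, 0, 0, 0, 0, 0, 100], [0, 0, 0, 0, 0, 0, 100]]]'

```text
time: 21.2
eef_pos: [0.4647, -0.3755, 0.1927]
tool_rot: [-3.142, -0.0, -1.612]
wrist_force: [0.7, 0.4, -1.0]
finger_gap: 1.001
finger_force: 0.0
```

Run:
```python
from h import *
t=save('top','top5.png');c=save('scene','scene5.png')
a=cv2.resize(t[200:300,170:420],None,fx=3.2,fy=3.2,interpolation=cv2.INTER_CUBIC)[:280]
b=cv2.resize(c[160:280,220:420],None,fx=4,fy=4,interpolation=cv2.INTER_CUBIC)[:310]
cv2.imwrite('pics/i.png',np.vstack([a[:, :800],b[:, :800]]))
```

```text
(no output)
```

View pics/i.png

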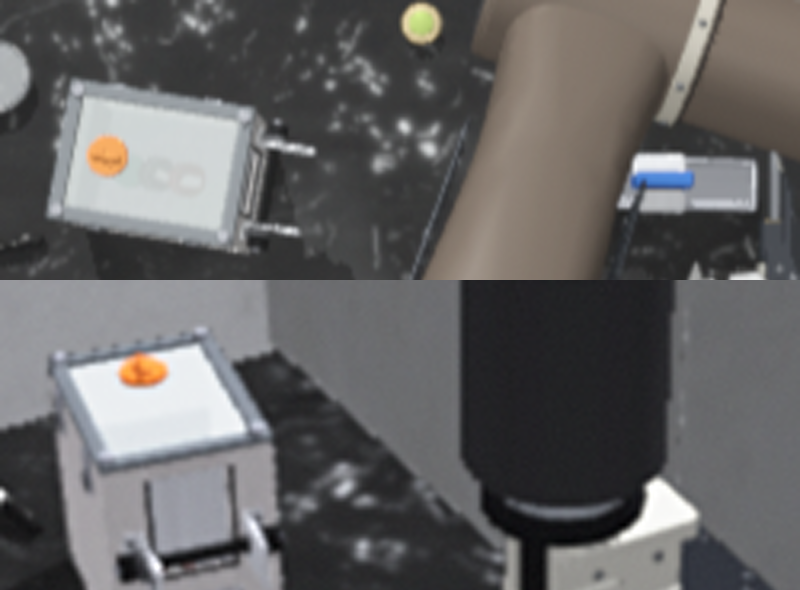

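The flap looks shut, disc outlines show through the clear roof at about (155–190,178), and the chute stands flat on the bench with the gripper clear. Handing in.

```bash
python3 -c "
from bench import ticket
print(ticket.job_done())"
```

```text
the job is handed in; nothing more can be done
None
```

I handed the job in: by weight the chute emptied into the dry box, though only two disc outlines showed clearly through the roof. The flap is shut, the chute stands released on the bench, nothing was seen spilt or moved, and the hand-in returned no verdict.

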